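# Open the day-locked dial padlock of the drugs chest and show it

### The arm

A 6-joint arm with a two-finger parallel gripper is mounted at the origin on the work surface. World frame = base frame: x ahead of the robot, y to its left, z up, the work surface at z = 0. Lengths are in mm, angles in rad, forces in N, time in s.
With the tool pointing down it reaches from about 425 to 1125 mm from the base axis. Payload 14.9 kg.
Tool frame: the origin (TCP) lies at the very end of the fingers, on their centre line; the grasp point (between the pads) lies arm.pinch_z behind it (arm.pinch_z is the distance from the TCP to the grasp point, in mm); z points along the fingers, y is the direction in which the jaws open and shut (so a half turn about z gives the same grasp; the last joint's range is limited). The gripper opens to 91 mm and grips with 3 to 60 N. Pads are 32 mm wide; open, the fingers measure 118 mm over their backs; the gripper's body (76 mm by 178 mm) begins 60 mm behind the grasp point.
Start: joints at [1.072, 0.379, 1.734, -0, 1.028, -0.033], TCP at [314.405, 625.434, 213.932] pointing down, gripper open.
Joint ranges: [-2.77, 2.77], [-0.74, 2.19], [0, 2.66], [-1.06, 4.2], [0.31, 2.87], [-3.08, 3.08]. Speed limits (rad/s): [1.89, 1.89, 2.39, 3.14, 3.14, 3.14].

### API

Orientations are given as a rotation vector (axis times angle).
In Python, from station import readout, snapshot, hand_in, arm gives the robot as it stands.
- The arm moves only by the shell command python3 -m crank 'ROWS' [OPENING] [FORCE]. ROWS is JSON, one flat list of numbers, 4 for each row, row after row: the shift along the tool's x, y, z as a fraction of full scale, then the turn about the tool's z as a fraction of full scale. A call has 1 to 8 rows; each row is the pose to reach, as a shift and turn from the pose commanded when the call began, along the tool's axes at that moment, turning the shorter way round; what a row does not reach only later rows make up. Full scale, the value 1, is 0.15 m for a shift and pi rad for a turn. A row lasts 1/12 s, in which the tool goes at most 41.7 mm and 7.16 degrees, less where a joint would pass 70% of its speed; a pose out of reach is approached as far as the arm can. A call with a number of a shift or a turn outside -1 to 1 is refused whole. A call with a gripper value outside its range is refused whole. OPENING is the closure, from 0 (fully open) to 1 (shut), set as the call begins (- or left out, the last holds). The fingers move at their own pace and stop on an object; FORCE is the grip in N (left out, the last holds). Time passes only in rows, so rows that repeat a pose let the fingers close. It gives the time, the measured TCP pose, the force and the opening at its end, in the units of the state.
- readout.get_obs(): the state, without advancing time (a new reading comes with each control period).
- snapshot(name): name is "side" or "top" or "wrist"; returns a dict with "color" (420x560x3 uint8, red, green, blue), "camera_matrix" (3x3 intrinsics, pixels), "pose" (4x4, takes a point from camera to world coordinates); the wrist camera has in their place "tool_from_camera" (4x4, takes a point from camera to tool coordinates, whose origin is the TCP and whose axes are the flange's). Camera axes: x right, y down, z forward; pixel columns grow to the right and rows downward; lengths in mm; the calibration is good to about 2 mm. The wrist camera is an equidistant fisheye: a pixel r from the principal point sees the ray r / f radians off the axis. A picture is of the moment at which its call begins: read the wrist's pose just before it. There is no depth.
- hand_in(): hands the job in, once; it reports no verdict.
The state is a dict: "clock": time; "joint_positions": joint angles; "joint_velocities": joint speeds; "effort": joint torques, N m; "tool_pos": TCP position; "tcp_rot": TCP orientation; "ft_force": force on the tool from outside, world axes, zero at the start; "moment": the same for the moment, N m; "width": finger opening in mm.
Only numpy, scipy, OpenCV 4.12 (cv2) and the standard library are available. Lean on these libraries where they do the work, as an engineer would, in place of code of your own. Each camera call takes 0.05 s, during which the arm holds its last target. There are 200 camera calls.

### The job

The dial padlock on the controlled-drugs chest is on day-lock: only its last number is still off. Turn its dial clockwise, click by click, until the pointer clicks in at the third tick clockwise from the big tick at the shackle, without running past it, then pull the shackle open and take the lock off the staple. Finish holding the open lock up for the witness to check, still and dial upwards, at least 12 cm above the chest's top and still over the chest, and leave everything else where it is.

Things in the scene. Friction and masses are not known exactly. Their poses are not given: they have to be found in the camera images.
- chest: grey steel chest, 300 deep (its x) x 340 wide (its y) x 100 mm high, fixed, flat top at z = 0.10 m; origin under its centre, x away from the robot at yaw 0. The near half of the top is a fixed deck, the far half a lid held by a flat hasp strap, let in flush; only the staple stands up. The padlock lies flat on the deck.
- staple (a point): centre of the eye of the hasp's staple, 14 mm above the deck; axes as the chest's. The staple is an upright plate 3.5 mm thick along the lock's x, 24 mm wide along the lock's y, 28 mm high, with an eye 12 wide x 16 mm high round the shackle's toe leg. At the start it stands 3 mm off the case's +x end; pull the shackle along the lock's +x and the case's end stops on it.
- lock: single-dial padlock with a long shackle, loose, about 0.32 kg in all, lying flat, dial up. Steel case 60 long (x) x 56 wide (y) x 28 mm thick (z); origin at the centre of its underside, x towards the shackle, z out of the dial's face. Fully open, it comes off the staple (see shackle_grip) by sliding 20 mm or more along its own +y.
- lock_center (a point): centre of the padlock's case, half-way up (14 mm above its underside, on the dial's axis); axes as lock.
- dial: the padlock's dial, turning on its spindle in the case; origin on its axis at the underside of its disc, z up, x towards the pointer. 12 ticks 30 degrees apart round it on the case, a notch click at each; about 0.03 N m takes it over a click; let go, it drops into the nearest notch. It starts in a notch one to three clicks short of the third tick. Away from the third tick the shackle is blocked.
- dial_pointer (a point): the white pointer's end on the dial: 18 mm from the dial's axis, 13 mm above the underside of its disc. It is at the big tick when it lies along the lock's +x from the axis, and at the third tick clockwise when along the lock's -y.
- dial_grip (a point): centre of the dial's black finger bar, on the dial's axis, 27.5 mm above the case's centre; turns with the dial, x axis towards the pointer, the white line on bar and disc. The bar is 36 long (x) x 12 wide (y) x 16 mm high, on a black disc 43 mm across and 5 mm thick. The point lies 8 mm below the bar's top and 8 mm above the disc.
- shackle (a joint): how far the shackle is pulled out of the case along the lock's +x, m: 0 shut, 0.015 fully open. With the dial at its number it takes 2 to 4 N; it stays where it is left, and while it is out the dial is held at its number.
- shackle_grip (a point): mid-way between the shackle's straight legs (8 mm round bar), 14 mm above the deck, 30 mm beyond the case when shut; moves with the shackle; axes as lock. Legs at y = +16 and -16 mm, 40 mm over both, straight 12 mm further on. The -y leg is the toe: 6 mm deep in the case, it runs through the eye; pulled open it leaves a 9 mm gap to the case. The +y leg stays in the case, clear of the staple.
- register: small blue-bound register lying on the chest's lid, 108 x 120 x 16 mm; origin under its centre. Bystander.
- vial: amber vial standing on the chest, 25 mm diameter, 50 mm high; origin under its centre. Bystander.
- keylock: small brass key padlock lying shut on the deck, about 38 x 60 x 16 mm; origin under its case's centre. Bystander.
- tube_rack: white rack of sample tubes on the bench, 70 x 170 x 90 mm; origin under its centre. Bystander.
- glove_box: carton of gloves on the bench, 120 x 240 x 70 mm; origin under its centre. Bystander.
- reagent: white plastic bottle on the bench, 60 mm diameter, 130 mm high; origin under its centre. Bystander.
- stapler: black stapler on the bench, 30 x 120 x 38 mm; origin under its centre. Bystander.

How it is judged:
By the outcome, as a careful person would: the job done as asked, in the order asked, and still so for the second after the job is handed in, while the arm keeps its last pose, push and grip.
It also fails if it takes over 56 s, if anything falls off the work surface, if the arm or the gripper's body presses on something with over 40 N, if the wrist force passes 120 N, or if a joint passes its speed limit or range.

## Working session

There is one attempt and no reset: what is moved stays moved. The work goes in short steps, Python scripts to look and compute and a shell command to move; the robot and the scene stay as the last step left them, time stands still between calls to the robot, and variables do not carry over. Pictures are saved under pics/ and viewed, about 8 in all and at most 12, crops included, and the job is handed in when it is done.

```bash
mkdir -p pics; ls; python3 - <<'E'
from station import readout, snapshot, arm
import cv2
o=readout.get_obs(); print(o, arm.pinch_z)
for n in("top","side"):
    s=snapshot(n); cv2.imwrite(f"pics/{n}0.png",s["color"][:,:,::-1]); print(s["camera_matrix"],s["pose"])
E
```

```text
pics
{'clock': 0.0, 'joint_positions': array([ 1.07169831e+00,  3.79416545e-01,  1.73476729e+00, -1.19540470e-06,
        1.02845370e+00, -3.32581060e-02]), 'joint_velocities': array([ 0.00156453, -0.0002748 , -0.00014635,  0.00011963, -0.00235155,
        0.00065972]), 'effort': array([ 4.23095815e-03, -7.63734984e+01, -4.34363830e+01,  6.53717760e-02,
        4.23737196e-02, -1.15586336e-04]), 'tool_pos': array([314.21942921, 625.08957172, 213.28934271]), 'tcp_rot': array([-7.25076941e-01, -3.05649222e+00,  1.58376898e-03]), 'ft_force': array([ 0.39562439, -0.16045776,  0.32298342]), 'moment': array([-0.01381858, -0.0469068 ,  0.02781009]), 'width': 91.24027094291954} 18.8
[[487.39573627   0.         278.33589346]
 [  0.         487.39573627 196.16689044]
 [  0.           0.           1.        ]] [[ 3.91806160e-03 -9.83802613e-01  1.79212351e-01  3.19647325e+02]
 [-9.99980368e-01 -2.97821513e-03  5.51306227e-03 -1.71117000e+01]
 [-4.89003213e-03 -1.79230433e-01 -9.83794968e-01  1.39654616e+03]
 [ 0.00000000e+00  0.00000000e+00  0.00000000e+00  1.00000000e+00]]
[[499.78991298   0.         275.86413086]
 [  0.         499.78991298 208.40465701]
 [  0.           0.           1.        ]] [[ 9.85813597e-01 -8.85436706e-02  1.42588816e-01  3.85256708e+02]
 [-1.66877622e-01 -6.08081702e-01  7.76136910e-01 -1.07021957e+03]
 [ 1.79836388e-02 -7.88921201e-01 -6.14231167e-01  9.36428353e+02]
 [ 0.00000000e+00  0.00000000e+00  0.00000000e+00  1.00000000e+00]]
```

View pics/top0.png

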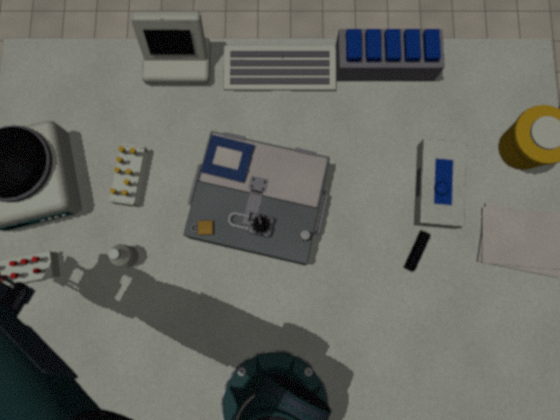

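View pics/side0.png

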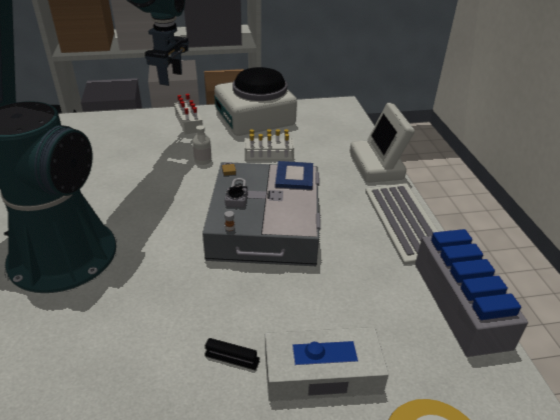

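The top view shows the lock with its dial near (261,225) and the shackle pointing image-left (world +y). The keylock is at (205,227), the vial at (306,235) and the register at (228,158). The side view agrees. I'll work out the rough position and bring the wrist camera over it.

```bash
cat > h.py <<'E'
import numpy as np, cv2, sys
from scipy.spatial.transform import Rotation as R
from station import readout, snapshot, arm
def ray(s,px,o=None):
    K=s["camera_matrix"]; u=np.array([(px[0]-K[0,2])/K[0,0],(px[1]-K[1,2])/K[1,1]])
    if "pose" in s: T=s["pose"]; d=np.r_[u,1]
    else:
        W=np.eye(4); W[:3,:3]=R.from_rotvec(o["tcp_rot"]).as_matrix(); W[:3,3]=o["tool_pos"]
        T=W@s["tool_from_camera"]; th=np.hypot(*u); d=np.r_[u/max(th,1e-9)*np.sin(th),np.cos(th)]
    return T[:3,3],T[:3,:3]@d
def onz(s,px,z,o=None):
    c,d=ray(s,px,o); return c+d*(z-c[2])/d[2]
def go(target,xdir=None):
    "print tool-axis shift (fractions) and turn to bring TCP to target, tool x (deg in world) to xdir"
    o=readout.get_obs(); M=R.from_rotvec(o["tcp_rot"]).as_matrix()
    f=M.T@(np.array(target)-o["tool_pos"])/150
    yaw=np.degrees(np.arctan2(M[1,0],M[0,0])); t=None
    if xdir is not None: t=-((xdir-yaw+180)%360-180)/180   # tool z down
    print("shift",f.round(4),"turn",t,"yaw",yaw.round(2),"tcp",o["tool_pos"].round(1),"clk",o["clock"],"j6",o["joint_positions"][5].round(3))
def wrist(name):
    o=readout.get_obs(); s=snapshot("wrist"); cv2.imwrite(f"pics/{name}.png",s["color"][:,:,::-1])
    np.savez(f"pics/{name}.npz",**s,tool_pos=o["tool_pos"],tcp_rot=o["tcp_rot"]); return s,o
def load(name):
    d=dict(np.load(f"pics/{name}.npz")); return d,d
E
python3 - <<'E'
from h import *
s=snapshot("top")
for n,p,z in [("dial",(261,225),140),("shbow",(230,220),114),("vial",(306,235),150),("key",(205,227),116),("reag",(120,252),130),("c1",(185,237),100),("c2",(307,263),100),("c3",(329,157),100),("c4",(211,133),100)]: print(n,onz(s,p,z).round(0))
w=snapshot("wrist"); print(w["tool_from_camera"],w["camera_matrix"])
d=onz(s,(261,225),140); go(d+[0,0,180]); go(d+[0,0,180],100);go(d+[0,0,180],-80)
E
```

```text
dial [472.  35. 140.]
shbow [489. 118. 114.]
vial [446. -81. 150.]
key [470. 184. 116.]
reag [402. 400. 130.]
c1 [444. 239. 100.]
c2 [377. -86. 100.]
c3 [ 665. -148.  100.]
c4 [733. 177. 100.]
[[-2.88216774e-04 -9.56461186e-01 -2.91859413e-01  8.25217261e+01]
 [ 9.99999404e-01  3.16606028e-05 -1.09127451e-03  1.70969146e-01]
 [ 1.05300216e-03 -2.91859554e-01  9.56460607e-01 -1.70972263e+02]
 [ 0.00000000e+00  0.00000000e+00  0.00000000e+00  1.00000000e+00]] [[325.1922621    0.         284.01674393]
 [  0.         325.1922621  206.65413587]
 [  0.           0.           1.        ]]
shift [-2.7103 -3.045  -0.7078] turn None yaw 153.31 tcp [314.3 625.2 213.5] clk 0.2 j6 -0.033
shift [-2.7103 -3.045  -0.7078] turn 0.2961704529235094 yaw 153.31 tcp [314.3 625.2 213.5] clk 0.2 j6 -0.033
shift [-2.7103 -3.045  -0.7078] turn -0.7038295470764906 yaw 153.31 tcp [314.3 625.2 213.5] clk 0.2 j6 -0.033
```

```bash
python3 -m crank '[-0.3,-0.3,-0.3,0, -0.68,-0.76,-0.7,0, -0.68,-0.76,-0.7,0, -0.68,-0.76,-0.7,0, -0.68,-0.76,-0.7,0]'
python3 -m crank '[-0.68,-0.76,0,0, -0.68,-0.76,0,0, -0.68,-0.76,0,0, -0.68,-0.76,0,0]' >/dev/null
python3 -m crank '[-0.68,-0.76,0,0, -0.68,-0.76,0,0, -0.68,-0.76,0,0, -0.68,-0.76,0,0]' >/dev/null
python3 -m crank '[-0.67,-0.76,0,0.04, -0.67,-0.76,0,0.08, -0.67,-0.76,0,0.12, -0.67,-0.76,0,0.16, -0.67,-0.76,0,0.2, -0.67,-0.76,0,0.24, -0.67,-0.76,0,0.28, -0.67,-0.76,0,0.32]' >/dev/null
python3 -m crank '[0,0,0,0.04, 0,0,0,0.08, 0,0,0,0.1, 0,0,0,0.1, 0,0,0,0.1]'
python3 - <<'E'
from h import *
go((472,35,320),78)
s,o=wrist("w1")
E
```

```text
clock: 0.62
tool_pos: [355.2, 475.4, 321.7]
tcp_rot: [0.726, 3.055, 0.003]
ft_force: [-0.0, 0.4, 0.8]
width: 91.4
clock: 2.37
tool_pos: [472.7, 35.4, 318.9]
tcp_rot: [-2.439, -1.98, 0.0]
ft_force: [0.4, -0.3, -0.1]
width: 90.9
shift [-0.0038 -0.004  -0.0074] turn 0.0008815534728534481 yaw 78.16 tcp [472.7  35.4 318.9] clk 2.3667 j6 0.232
```

View pics/w1.png

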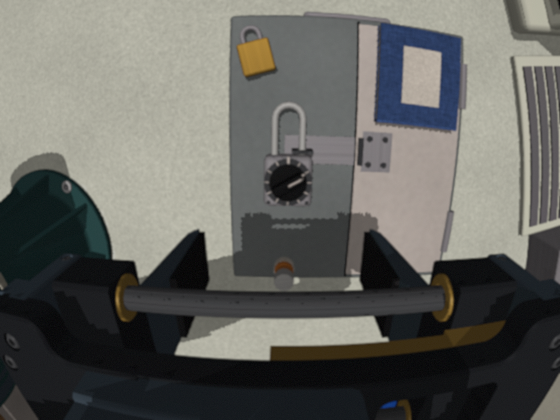

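The image shows the lock dial at about (290,182), with the shackle going up to (288,105) and the keylock at (256,55). The white line points right and up, so I'm zooming in for the exact angle.

```bash
python3 - <<'E'
import cv2
i=cv2.imread("pics/w1.png")[90:215,240:345]
cv2.imwrite("pics/w1c.png",cv2.resize(i,None,fx=4.7,fy=4.7,interpolation=cv2.INTER_CUBIC))
E
```

```text
(no output)
```

View pics/w1c.png

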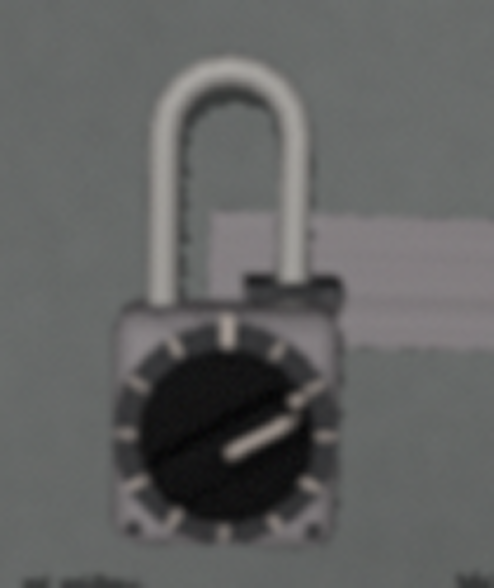

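```bash
python3 - <<'E'
from h import *
s,o=load("w1")
f=lambda u,v,z:onz(s,((u+.5)/4.7-.5+240,(v+.5)/4.7-.5+90),z,o)
a=lambda p,q:np.degrees(np.arctan2(*(q-p)[1::-1])).round(1)
t12,t6,t3,t9=f(228,332,128),f(224,532,128),f(326,437,128),f(125,435,128)
print("ticks c",((t12+t6)/2).round(1),((t3+t9)/2).round(1),"x dir",a(t6,t12),a(t3,t9)-90, np.linalg.norm(t12-t6),np.linalg.norm(t3-t9))
for (u1,u2) in [((162,300),(165,100)),((291,280),(293,110))]: print("leg",a(f(*u1,118),f(*u2,118)),f(*u1,118))
p,q=f(228,457,149.5),f(292,420,149.5); print("line",p.round(1),q.round(1),a(p,q),np.linalg.norm(p-q))
c1,c2=f(113,310,128),f(335,310,128);print("case corners",c1,c2)
E
```

```text
ticks c [477.5  36.3 128. ] [477.3  35.7 128. ] x dir 77.2 77.6 49.80303382848291 48.82105584322195
leg 77.0 [468.69605865  70.1066463  118.        ]
leg 77.9 [500.54794316  68.51775079 118.        ]
line [477.6  35.5 149.5] [493.6  41.  149.5] 19.0 16.951969141684575
case corners [457.3317511  71.4559622 128.       ] [509.16769356  60.62979104 128.        ]
```

The pointer sits at the second tick (58.5° clockwise from lock +x, which is at 77.5°), so one click remains. Next I grip the bar with tool x along 17.5°.

```bash
python3 -c "
from h import *
go((477.4,35.9,170),17.5)"
```

```text
shift [0.0094 0.0299 0.9928] turn 0.3370717315794911 yaw 78.17 tcp [472.7  35.4 318.9] clk 2.4167 j6 0.232
```

```bash
python3 -m crank '[0.01,0.03,0.2,0.04, 0.01,0.03,0.4,0.08, 0.01,0.03,0.6,0.12, 0.01,0.03,0.8,0.16, 0.01,0.03,0.99,0.2, 0.01,0.03,0.99,0.24, 0.01,0.03,0.99,0.28, 0.01,0.03,0.99,0.32]' 0.5 15 >/dev/null
python3 -m crank '[0,0,0,0.017, 0,0,0,0.017, 0,0,0,0.017, 0,0,0,0.017]'
python3 - <<'E'
from h import *
go((477.4,35.9,138),17.5)
s,o=wrist("w2")
E
```

```text
clock: 3.42
tool_pos: [477.5, 36.0, 170.5]
tcp_rot: [3.104, 0.487, 0.0]
ft_force: [-0.1, 0.2, 0.2]
width: 45.6
shift [-1.000e-03  2.000e-04  2.166e-01] turn 0.0018965672668429078 yaw 17.84 tcp [477.5  36.  170.5] clk 3.4167 j6 1.286
```

View pics/w2.png

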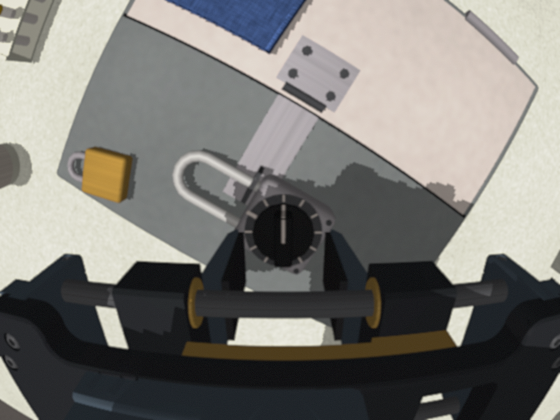

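The bar (line at (284,205)–(284,243)) is aligned and centred between the fingers, so I descend and close.

```bash
python3 -m crank '[0,0,0.08,0, 0,0,0.15,0, 0,0,0.2,0, 0,0,0.215,0, 0,0,0.215,0]'
python3 -m crank '[0,0,0,0, 0,0,0,0, 0,0,0,0, 0,0,0,0, 0,0,0,0]' 1 15
```

```text
clock: 3.88
tool_pos: [477.0, 36.0, 137.4]
tcp_rot: [-3.104, -0.483, 0.003]
ft_force: [-0.5, -0.6, -0.6]
width: 45.9
clock: 4.3
tool_pos: [477.7, 36.0, 138.4]
tcp_rot: [3.104, 0.482, 0.001]
ft_force: [0.7, 0.8, -0.3]
width: 15.4
```

```bash
python3 -m crank '[0,0,0,0, 0,0,0,0, 0,0,0,0]'
python3 -m crank '[0,0,0,0.02, 0,0,0,0.04, 0,0,0,0.06, 0,0,0,0.08, 0,0,0,0.1, 0,0,0,0.12]'
python3 -m crank '[0,0,0,0.02, 0,0,0,0.04, 0,0,0,0.055, 0,0,0,0.055, 0,0,0,0.055]'
python3 - <<'E'
from h import *
o=readout.get_obs();print(o["moment"])
s,o=wrist("w3")
i=s["color"][140:300,150:370,::-1]
cv2.imwrite("pics/w3c.png",cv2.resize(i,None,fx=3.5,fy=3.5,interpolation=cv2.INTER_CUBIC))
go((477,36,138),-12.5)
E
```

```text
clock: 4.55
tool_pos: [477.6, 36.0, 138.4]
tcp_rot: [3.104, 0.482, 0.0]
ft_force: [-1.7, 1.0, 4.9]
width: 11.8
clock: 5.05
tool_pos: [477.6, 35.8, 138.4]
tcp_rot: [3.139, -0.113, 0.0]
ft_force: [-1.4, -2.6, 5.7]
width: 11.8
clock: 5.47
tool_pos: [477.6, 35.8, 138.4]
tcp_rot: [3.118, -0.379, 0.0]
ft_force: [-2.0, -2.8, 5.7]
width: 11.9
[-0.48558047  0.49349622  0.02158039]
shift [-0.0045 -0.0005  0.0027] turn -0.007408674903947264 yaw -13.83 tcp [477.6  35.8 138.4] clk 5.5167 j6 1.839
```

View pics/w3c.png

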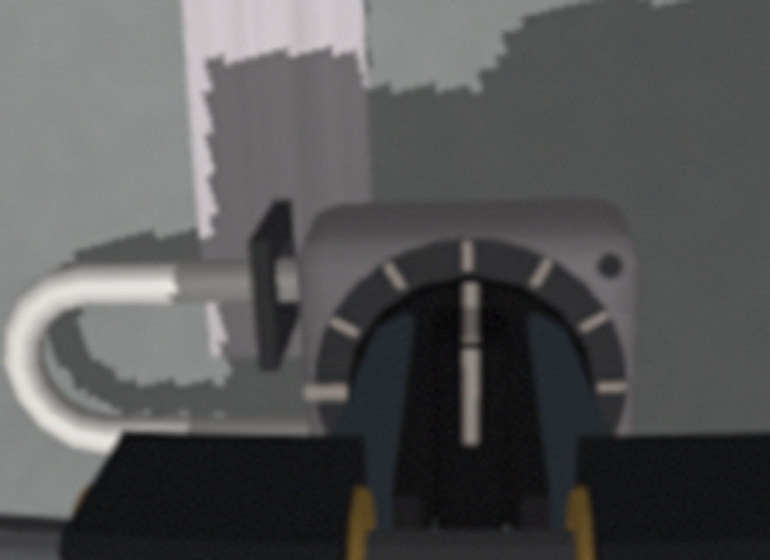

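The white line meets the third tick from the big one (big tick at (325,392), third at (468,255)). I release, rise, turn back to lock x and move over the shackle.

```bash
python3 -m crank '[0,0,0,0, 0,0,0,0, 0,0,0,0, 0,0,0,0]' 0.4 15 >/dev/null
python3 -m crank '[0,0,-0.1,0, 0,0,-0.25,0, 0,0,-0.25,-0.04, 0,0,-0.25,-0.08, 0,0,-0.25,-0.12, 0,0,-0.25,-0.16, 0,0,-0.25,-0.2, 0,0,-0.25,-0.24]' >/dev/null
python3 -m crank '[0,0,0,-0.04, 0,0,0,-0.08, 0,0,0,-0.12, 0,0,0,-0.16, 0,0,0,-0.2, 0,0,0,-0.24, 0,0,0,-0.267, 0,0,0,-0.267]' >/dev/null
python3 -m crank '[0,0,0,0, 0,0,0,0]'
python3 - <<'E'
from h import *
s,o=wrist("w4")
cv2.imwrite("pics/w4c.png",cv2.resize(s["color"][60:340,160:420,::-1],None,fx=2.1,fy=2.1,interpolation=cv2.INTER_CUBIC))
go((490.5,94.6,103),77.5)
E
```

```text
clock: 7.35
tool_pos: [477.5, 36.0, 175.6]
tcp_rot: [-2.459, -1.956, 0.0]
ft_force: [0.6, -0.1, 1.0]
width: 54.6
shift [ 0.4002 -0.0031  0.4844] turn -0.0025483926397111786 yaw 77.04 tcp [477.5  36.  175.7] clk 7.4 j6 0.253
```

View pics/w4c.png

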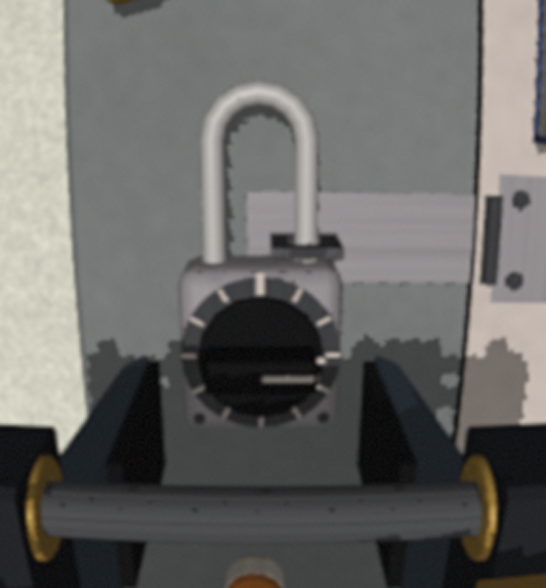

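The pointer has dropped in at the third tick (3 o'clock, (333,355)). The lock is still straight, with legs at columns 213 and 306.

```bash
python3 - <<'E'
from h import *
s,o=load("w4")
f=lambda u,v,z:onz(s,((u+.5)/2.1-.5+160,(v+.5)/2.1-.5+60),z,o)
a=lambda p,q:np.degrees(np.arctan2(*(q-p)[1::-1])).round(1)
A,B,C,D=f(213,250,118),f(213,140,118),f(306,225,118),f(307,140,118)
print(a(A,B),a(C,D),(B+D)/2,np.linalg.norm(B-D)); t=f(260,284,128),f(260,422,128); print(sum(t)/2,a(t[1],t[0]))
print(f(190,355,128),f(332,355,128),f(262,380,149.5),f(315,380,149.5))
E
```

```text
76.2 77.0 [493.64706605 105.7095987  118.        ] 31.235629880094276
[477.34004272  35.18355359 128.        ] 77.0
[453.9398783   40.77570226 128.        ] [501.49136622  29.78735741 128.        ] [477.99334577  35.10039758 149.5       ] [494.18134745  31.30748629 149.5       ]
```

```bash
python3 -m crank '[0.2,0,0,0, 0.4,0,0,0, 0.4,0,0.15,0, 0.4,0,0.3,0, 0.4,0,0.42,0, 0.4,0,0.47,0, 0.4,0,0.482,0, 0.4,0,0.482,0]'
python3 -m crank '[0,0,0,0, 0,0,0,0, 0,0,0,0, 0,0,0,0, 0,0,0,0, 0,0,0,0]' 1 25
```

```text
clock: 8.07
tool_pos: [490.8, 94.4, 103.4]
tcp_rot: [-2.456, -1.958, 0.001]
ft_force: [-0.6, -1.1, -0.3]
width: 54.8
clock: 8.57
tool_pos: [491.4, 94.6, 104.0]
tcp_rot: [2.455, 1.959, 0.002]
ft_force: [0.4, 2.5, 6.0]
width: 39.1
```

```bash
python3 -m crank '[0.02,0,0,0, 0.04,0,0,0, 0.06,0,0,0, 0.08,0,0,0, 0.08,0,0,0]'
python3 -m crank '[0.01,0,0,0, 0.02,0,0,0, 0.03,0,0,0, 0.04,0,0,0, 0.04,0,0,0]'
python3 - <<'E'
from h import *
s,o=wrist("w5")
cv2.imwrite("pics/w5c.png",cv2.resize(s["color"][60:340,160:420,::-1],None,fx=2.1,fy=2.1,interpolation=cv2.INTER_CUBIC))
E
```

```text
clock: 8.98
tool_pos: [494.0, 106.6, 103.7]
tcp_rot: [2.455, 1.96, 0.001]
ft_force: [1.6, 2.4, 6.2]
width: 39.0
clock: 9.4
tool_pos: [494.6, 112.1, 103.3]
tcp_rot: [-2.455, -1.96, 0.001]
ft_force: [0.2, -2.5, 6.3]
width: 39.0
```

View pics/w5c.png

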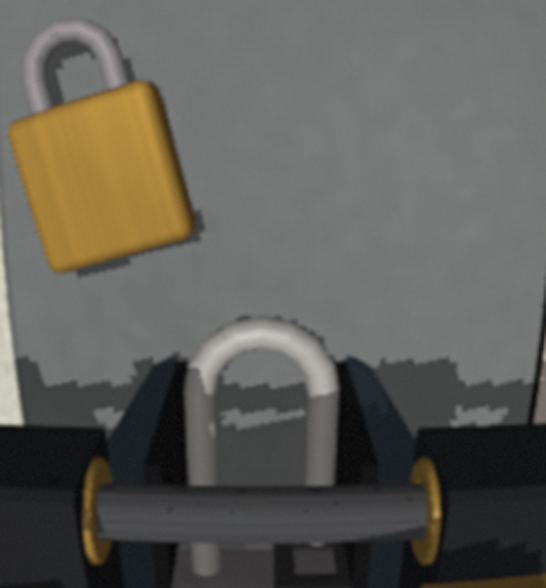

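The fingers hold the shackle, with its bow at (262,335), and the keylock is clear. I pull a little more to feel the end stop.

```bash
python3 -m crank '[0.008,0,0,0, 0.012,0,0,0, 0.012,0,0,0]'
python3 -m crank '[0.01,0,0,0, 0.013,0,0,0, 0.013,0,0,0]'
python3 -m crank '[0,0,0,0, 0,0,0,0, 0,0,0,0, 0,0,0,0]' 0.4 25
python3 -m crank '[0,0,-0.1,0, 0,0,-0.3,0, 0,0,-0.5,0, -0.25,0,-0.53,0, -0.47,0,-0.53,0, -0.53,0,-0.53,0, -0.53,0,-0.53,0, -0.53,0,-0.53,0]' 0.1
python3 - <<'E'
from h import *
s,o=wrist("w6"); go((477.5,36,103),77)
cv2.imwrite("pics/w6c.png",cv2.resize(s["color"][60:340,160:420,::-1],None,fx=2.1,fy=2.1,interpolation=cv2.INTER_CUBIC))
E
```

```text
clock: 9.7
tool_pos: [494.7, 113.2, 103.2]
tcp_rot: [2.455, 1.96, -0.003]
ft_force: [-0.5, -11.4, 9.0]
width: 38.9
clock: 9.95
tool_pos: [494.7, 113.9, 103.1]
tcp_rot: [2.454, 1.96, -0.006]
ft_force: [-1.7, -26.8, 9.4]
width: 38.8
clock: 10.28
tool_pos: [495.3, 115.9, 103.2]
tcp_rot: [-2.455, -1.959, 0.0]
ft_force: [-0.5, 0.7, 0.8]
width: 54.5
clock: 10.95
tool_pos: [478.0, 38.2, 182.8]
tcp_rot: [-2.456, -1.958, -0.0]
ft_force: [-0.0, 0.3, 1.9]
width: 82.0
shift [-0.0184 -0.      0.5315] turn 0.0009308072698319039 yaw 77.17 tcp [478.1  38.7 182.7] clk 11.0 j6 0.256
```

View pics/w6c.png

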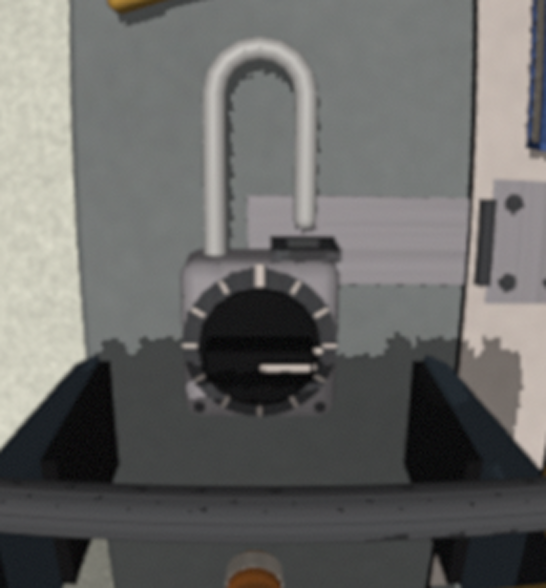

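The stop showed as a force rise to 27 N. The toe (303,228) is out of the eye and beyond the staple (305,245), and the pointer is still at the third tick. Next is gripping the case.

```bash
python3 - <<'E'
from h import *
s,o=load("w6")
f=lambda u,v,z:onz(s,((u+.5)/2.1-.5+160,(v+.5)/2.1-.5+60),z,o)
t=f(260,276,128),f(260,410,128);u=f(190,346,128),f(330,346,128)
c=(sum(t)/2+sum(u)/2)/2; print(sum(t)/2,sum(u)/2)
go((c[0],c[1],103.5),77)
E
```

```text
[478.13873091  38.5372642  128.        ] [478.07422427  38.26816865 128.        ]
shift [-1.900e-03  3.000e-04  5.282e-01] turn 0.0009308072698319039 yaw 77.17 tcp [478.1  38.7 182.7] clk 11.0 j6 0.256
```

```bash
python3 -m crank '[0,0,0.15,0, 0,0,0.3,0, 0,0,0.42,0, 0,0,0.5,0, 0,0,0.525,0, 0,0,0.525,0]'
python3 -m crank '[0,0,0,0, 0,0,0,0, 0,0,0,0, 0,0,0,0, 0,0,0,0, 0,0,0,0, 0,0,0,0]' 1 40
python3 -m crank '[-0.008,0,-0.005,0, -0.017,0,-0.005,0, -0.017,-0.04,-0.005,0, -0.017,-0.09,-0.005,0, -0.017,-0.14,-0.005,0, -0.017,-0.19,-0.005,0, -0.017,-0.21,-0.005,0, -0.017,-0.21,-0.005,0]'
python3 - <<'E'
from h import *
s,o=wrist("w7"); go((478,38,103),77)
cv2.imwrite("pics/w7c.png",cv2.resize(s["color"][60:340,160:420,::-1],None,fx=2.1,fy=2.1,interpolation=cv2.INTER_CUBIC))
E
```

```text
clock: 11.5
tool_pos: [477.5, 39.0, 103.1]
tcp_rot: [-2.453, -1.96, 0.003]
ft_force: [-0.2, -0.3, 0.5]
width: 82.5
clock: 12.08
tool_pos: [478.3, 38.2, 104.7]
tcp_rot: [2.455, 1.959, 0.001]
ft_force: [-1.7, 1.1, 7.5]
width: 55.9
clock: 12.75
tool_pos: [445.6, 42.9, 104.8]
tcp_rot: [-2.455, -1.96, 0.001]
ft_force: [-0.6, -0.0, -3.5]
width: 55.8
shift [0.0157 0.2136 0.0127] turn 0.0011826039909875717 yaw 77.21 tcp [446.2  42.8 104.9] clk 12.8 j6 0.267
```

View pics/w7c.png

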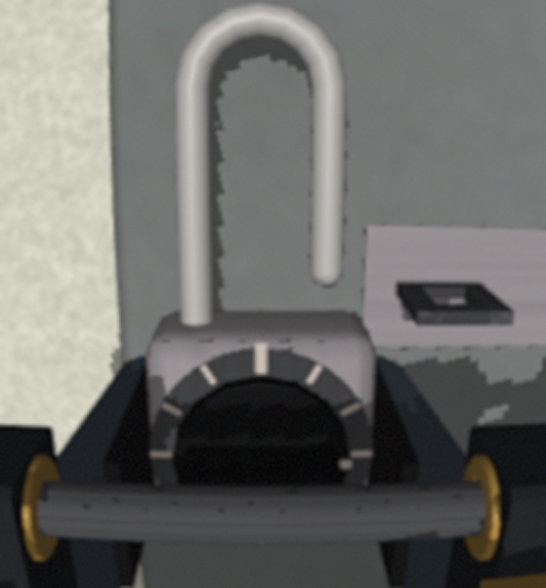

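The staple (455,303) is well clear of the lock and toe. I lift slowly and bring it back over the chest's middle.

```bash
python3 -m crank '[0,0,-0.05,0, 0,0,-0.15,0, 0,0,-0.3,0, 0,0,-0.45,0, 0,0,-0.6,0, 0,0,-0.75,0, 0,0,-0.9,0, 0,0,-0.97,0]'
python3 -m crank '[0,0,-0.08,0, 0,0.08,-0.12,0, 0,0.18,-0.12,0, 0,0.3,-0.12,0, 0,0.42,-0.12,0, 0,0.5,-0.12,0, 0,0.5,-0.12,0, 0,0.5,-0.12,0]'
python3 -m crank '[0,0,0,0, 0,0,0,0, 0,0,0,0, 0,0,0,0, 0,0,0,0, 0,0,0,0]'
python3 - <<'E'
from h import *
a=wrist("w8")[0]["color"][60:340,160:420]; t=snapshot("side")["color"][60:340,130:390]
cv2.imwrite("pics/fin.png",cv2.resize(np.hstack([a,t])[:,:,::-1],None,fx=1.5,fy=1.5,interpolation=cv2.INTER_CUBIC))
E
```

```text
clock: 13.47
tool_pos: [447.8, 42.7, 253.5]
tcp_rot: [2.454, 1.958, 0.004]
ft_force: [0.9, 0.7, -3.4]
width: 55.8
clock: 14.13
tool_pos: [519.8, 25.9, 267.6]
tcp_rot: [-2.455, -1.959, 0.002]
ft_force: [-1.0, -0.2, -4.4]
width: 55.5
clock: 14.63
tool_pos: [519.8, 26.1, 268.5]
tcp_rot: [2.455, 1.96, 0.0]
ft_force: [-0.3, 0.2, -4.2]
width: 55.8
```

View pics/fin.png

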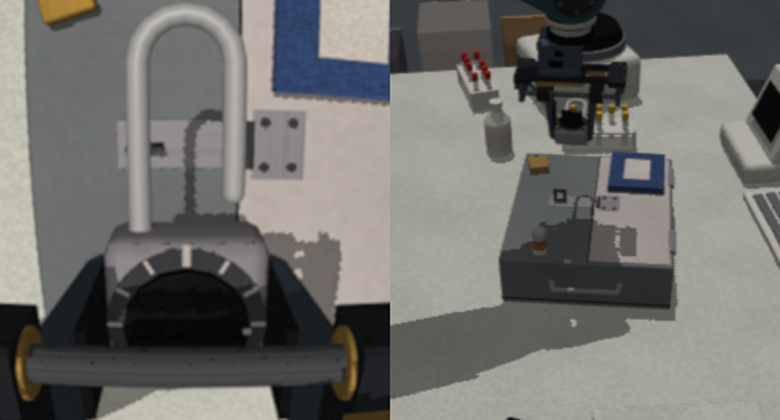

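The lock is held level with the dial up and the shackle open. Its underside is at about z = 264 mm (164 mm above the top), over the chest, and the keylock, vial and register are where they were.

```bash
python3 -c "
from station import hand_in, readout
print(readout.get_obs()['joint_velocities'].round(3)); print(hand_in())"
```

```text
[-0.001  0.001 -0.001 -0.001 -0.001  0.   ]
the job is handed in; nothing more can be done
None
```

The padlock is open, off the staple and held up for the witness, and I have handed the job in; no verdict came back.

- **Dial:** It started one click short, at the second tick. I gripped the finger bar, turned it about 31° clockwise and let go. The picture after release showed the pointer at the third tick.
- **Shackle:** I pulled it along the lock's +x until it stopped, where the force rose to about 27 N. The picture showed the toe out of the case and past the staple.
- **Removal:** I gripped the case, backed it off about 2.5 mm and slid it about 32 mm along its +y. I then lifted it straight up and moved it back over the chest.

**Last checks:**
- **Pose:** The lock is held level, dial up. By calculation its underside is about 16 cm above the chest's top, and its centre is near (520, 26) mm, over the chest.
- **Grip:** The arm was still at 14.6 s of the 56 s allowed. The opening was 55.8 mm on the 56 mm case, and the wrist carried about 4 N.
- **Dial and shackle:** The shackle was still open. In the final picture the gripper hides most of the dial; only the pointer's end shows, near the third tick.
- **Other items:** The keylock, vial and register looked unmoved. I only compared them by eye.

None of the checks failed or disagreed.

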